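# Balance the reflector flap of the stone viewing case

## Task

Lift the loose wooden lid off the stone viewing case by its knob and lay it gently, flat, in the middle of the cork mat, then let go of it. Then take the metal reflector flap inside the case by its pull bar, swing it up steadily to its balance point, where it stands straight up over its hinge, and keep holding it there so that it falls neither shut nor back while I tighten the hinge screws: the program finishes while still holding the flap. Never let the flap drop or tip over backwards, and leave the other things on the bench where they are.

Things in the scene. Friction and masses are not known exactly. Their poses are not given: they have to be found in the camera images.
- case: stone viewing case, fixed: open wooden tray 159 mm long (its x), 110 wide (y), 58 high, walls 6 mm, inner floor 6 mm up. Origin: centre of its underside; z up. The reflector flap lies level inside, hidden under the lid at the start; its hinge runs along the case's y near the +x end wall. The case is on the left or right half of the bench, the mat on the other
- lid: loose wooden lid, 159 x 110 mm, about 160 g, on the case's rim. Origin: centre of the underside of its two battens, which hang 6 mm below the board inside the case walls with 2 mm play (lift straight up first). Lying on a surface its origin is at that surface's height; on the case, 52 mm above the bench. Board top 13 mm above the origin. x along its length, z up
- lid_knob (a point): middle of the lid's round dark wooden knob, 33 mm above the lid's origin; the knob is widest here, 27 mm across, and tops out 10 mm higher, with its foot 20 mm lower
- mat: fixed cork mat, 175 mm (its x) by 140 mm (its y), 3 mm thick, on the bench. Origin: centre of its underside
- flap (a joint): angle of the reflector flap (rad): 0 level in the case (closed), growing as the pull bar rises; 1.571 straight up, its balance point (it is symmetric about the plane through its hinge); a stop is at 1.95. The hinge is nearly free: away from the balance point the flap (about 140 g) falls shut or back
- flap_hinge (a point): middle of the flap's hinge line, 42 mm above the bench, 63.5 mm from the case's centre along the case's +x; the hinge line runs along the case's y. Turns with the case
- flap_pull (a point): middle of the flap's pull bar: round brass, 10 mm thick, parallel to the hinge and 100 mm from it, on two arms 66 mm apart. Closed: 42 mm above the bench, 36.5 mm from the case's centre along its -x, bar top 11 mm below the rim; free beside it 32 mm to the end wall, 32 mm to the flap's plate, 31 mm beneath. The bar can turn in the fingers: the tool can point down all along the arc
- pumice: grey pumice block 48 x 85 x 26 mm beside the case (its +y side), bystander. Origin: centre of underside
- solder_tin: round open tin 54 mm across, 17 mm high, beside the case (its -y side), bystander. Origin: centre of underside
- cuff: silver bangle 48 x 53 x 8 mm beside the mat (its -y side), bystander. Origin: centre of underside

How it is judged:
On the way, in this order (a step that is already met when the one before it is completed fails the run):
1. the lid is held by the fingers, clear above the case (height (world z) of lid above 0.075 m and contact force between the fingers and lid above 1 N and contact force between lid and case below 0.1 N), for 0.1 s.
2. the lid lies flat in the middle of the mat, let go (horizontal distance between lid and mat below 0.04 m and height (world z) of lid below 0.012 m and angle between lid's own z axis and vertical below 0.06 rad and contact force between the fingers and lid below 0.1 N and linear speed of lid below 0.03 m/s), for 0.2 s.
At the end, for the whole second after the job is handed in: the flap stands within 0.08 rad of straight up, still, gripped by the fingers (more than 1 N) and by nothing else; the lid lies flat, at rest and let go on the mat, its centre within 40 mm of the mat's centre (all of step 2 and value of joint flap between 1.491 and 1.651 rad and velocity of joint flap between -0.08 and 0.08 rad/s and contact force between the fingers and flap above 1 N and contact force between lid and flap below 0.1 N); the arm keeps its last pose, push and grip.
It fails at once if the lid is dropped (falls free faster than 0.5 m/s) (contact force between the fingers and lid below 0.05 N and height (world z) of lid above 0.015 m and linear speed of lid above 0.5 m/s).
It fails at once if the flap drops or is flung (faster than 4 rad/s) (velocity of joint flap above 4 rad/s or velocity of joint flap below -4 rad/s).
It fails at once if the flap tips over backwards (past 1.8 rad) (value of joint flap above 1.8 rad).
It fails at once if a bystander is moved more than 30 mm (distance of any of pumice, solder_tin, cuff from where it was at the start of the episode above 0.03 m).
It also fails if it takes over 64 s, if anything falls off the work surface, if the arm or the gripper's body presses on something with over 40 N, if the wrist force passes 120 N, or if a joint passes its speed limit or range.

## Robot

A 6-joint arm with a two-finger parallel gripper is mounted at the origin on a cart in front of the work surface, level with it; the furniture and walls round the work are solid. World frame = base frame: x ahead of the robot, y to its left, z up, the work surface at z = 0. Lengths are in m, angles in rad, forces in N, time in s.
With the tool pointing down it reaches from about 0.375 to 0.9 m from the base axis. Payload 3.1 kg.
Tool frame: the origin (TCP) lies between the finger pads; the fingertips stand robot.finger_overhang ahead of it and the grasp point (between the pads) lies 3 mm ahead of it (robot.finger_overhang is the distance from the TCP to the fingertips, in m); z points along the fingers, y is the line along which they close (so a half turn about z gives the same grasp; the last joint's range is limited). The gripper opens to 87 mm and grips with 3 to 60 N. Pads are 19 mm wide; open, the fingers measure 117 mm over their backs; the gripper's body (75 mm by 190 mm) begins 51 mm behind the grasp point.
Start: joints at [-1.298, 0.527, 1.433, -0, 1.181, -0.178], TCP at [0.273, -0.562, 0.245] pointing down, gripper open.
Joint ranges: [-3.08, 3.08], [-0.75, 2.2], [0.22, 2.44], [-1.43, 4.57], [0, 2.65], [-2.85, 2.85]. Speed limits (rad/s): [2.79, 2.79, 3.14, 3.14, 3.14, 3.14].

## Interface

Orientations are given as a unit quaternion [x, y, z, w].
In Python, from rig import get_obs, vision, hand_in, nets, robot gives the robot as it stands.
- The arm moves only by the tool apply_moves, never from a script. Its argument "series" is a list of rows, each an object with "offset": the shift along the world's x, y, z in cm, a list of three; "rot": the turn, a rotation vector about the world's x, y, z in degrees, a list of three. A call has 1 to 20 rows; each row is the pose to reach, as a shift and turn from the pose commanded when the call began; what a row does not reach only later rows make up. A row lasts 1/10 s, in which the tool goes at most 50 mm and 8.59 degrees, less where a joint would pass 70% of its speed; a pose out of reach is approached as far as the arm can. A call with a gripper value outside its range is refused whole. "hand" is the opening, from 0 (shut) to 1 (fully open), set as the call begins (left out, the last holds). The fingers move at their own pace and stop on an object; "newtons" is the grip in N (left out, the last holds). Time passes only in rows, so rows that repeat a pose let the fingers close. It gives the time, the measured TCP pose, the force, the opening and the grip force at its end, in the units of the state.
- get_obs(): the state, without advancing time (a new reading comes with each control period).
- vision.camera(name): name is "side" or "top"; returns the picture (400x640x3 uint8, red, green, blue); there is no depth.
- vision.calibration(name): a dict with "K" (3x3 intrinsics, pixels), "k1" (the pictures are not rectified: a ray, as slopes to the right and down, at radius r is drawn at 1 + k1 r^2 times it, then the intrinsics apply), "R" (3x3) and "t" (3): a world point X has camera coordinates R X + t. Camera axes: x right, y down, z forward; pixel columns grow to the right and rows downward; lengths in m; the calibration is good to about 2 mm. A picture is of the moment at which its call begins. calibration takes no time and is no camera call.
- hand_in(): hands the job in; it is judged then, once.
Trained networks look in the newest picture that a camera, given by its name, has taken for a name from the list of things; names that differ only in an ending like _2 or _b are one class to them, and where a whole thing is asked for, a point or a joint stands for the part that bears it (a point fixed in the world has none). Each returns a list of dicts, best first, with "conf" (0 to 1); they miss things now and then, are a little off and sometimes report something else, mostly with a low value. They report only what shows in the picture. A call takes as long as a camera call.
- nets.search_frame(camera, query): "centre" ([x, y, z] in m, in world coordinates, good to about 4 mm: the middle of the surface that is visible of it).
- nets.spot_point(camera, query): "centre" ([x, y, z] in m, in world coordinates, good to about 4 mm: a listed point, or the origin of a listed thing).
The state is a dict: "time": time; "q": joint angles; "joint_velocities": joint speeds; "joint_torque": joint torques, N m; "position": TCP position; "tool_rot": TCP orientation; "ft_force": force on the tool from outside, world axes, zero at the start; "moment": the same for the moment, N m; "grip_width": finger opening in m; "grip_force": force on a finger pad.
Only numpy, scipy, OpenCV 4.12 (cv2) and the standard library are available. Lean on these libraries where they do the work, as an engineer would, in place of code of your own. Each camera call takes 0.05 s, during which the arm holds its last target. There are 200 camera calls.

## Working session

There is one attempt and no reset: what is moved stays moved. The work goes in short steps, Python scripts to look and compute and a tool call to move; the robot and the scene stay as the last step left them, time stands still between calls to the robot, and variables do not carry over. Pictures are saved under pics/ and viewed, at most 10 in all, crops included, and the job is handed in when it is done.

Besides the shell and the picture viewer there is one more tool, called as name(argument=value, ...), one argument or row to a line, values as JSON. apply_moves: Moves the arm, as the interface text tells. Its arguments: {"type":"object","properties":{"series":{"type":"array"},"hand":{"type":"number"},"newtons":{"type":"number"}},"required":["series"]}

```bash
mkdir -p pics; python3 - <<'E'
from rig import get_obs, vision, nets, robot
import cv2
o=get_obs(); print(o['time'],o['position'],o['tool_rot'],robot.finger_overhang)
for c in ('top','side'):
    cv2.imwrite(f'pics/{c}0.png',vision.camera(c)[:,:,::-1])
    for n in ('lid_knob','lid','case','mat','pumice','solder_tin','cuff'):
        print(c,n,[(d['conf'],[round(v,4) for v in d['centre']]) for d in nets.spot_point(c,n)[:2]])
E
```

```text
0.0 [ 0.27269568 -0.56159562  0.24356955] [ 9.74593590e-01  2.23978032e-01 -6.36585738e-05 -1.08247701e-03] 0.022
top lid_knob [(0.67, [0.5085, 0.3162, 0.0853])]
top lid [(0.81, [0.5116, 0.3162, 0.0518])]
top case []
top mat [(0.78, [0.4624, -0.1958, 0.0012])]
top pumice [(0.62, [0.5065, 0.4321, 0.0012])]
top solder_tin [(0.73, [0.4684, 0.219, -0.0009])]
top cuff [(0.62, [0.4317, -0.3103, 0.0009])]
side lid_knob [(0.79, [0.5143, 0.3158, 0.0868])]
side lid [(0.66, [0.5168, 0.3157, 0.051]), (0.63, [0.5133, 0.3155, -0.0009])]
side case [(0.72, [0.5139, 0.3159, -0.0033]), (0.24, [0.5178, 0.315, 0.0517])]
side mat [(0.82, [0.4635, -0.1943, -0.0004])]
side pumice [(0.7, [0.466, 0.2183, 0.002]), (0.39, [0.5034, 0.4232, -0.0015])]
side solder_tin [(0.7, [0.4682, 0.2189, 0.005])]
side cuff [(0.64, [0.429, -0.3056, -0.0004])]
```

View pics/top0.png

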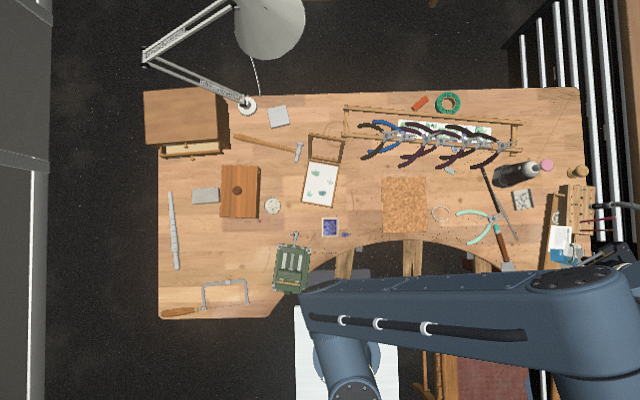

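View pics/side0.png

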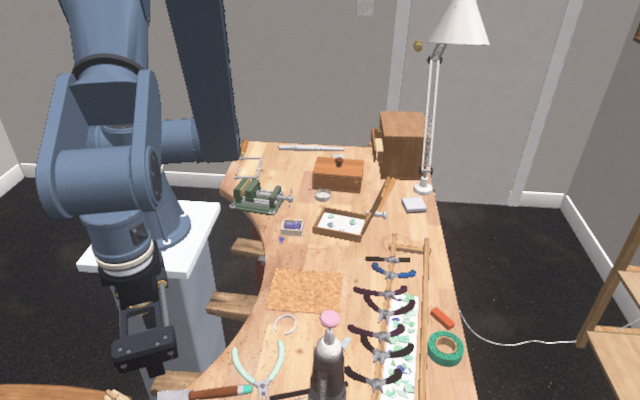

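The top view has image right as −y and image up as +x. The lid sits on the case around (240,190), with its long axis near world x. The mat is at about (404,205), the pumice at (205,195) on the +y side and the tin at (272,205) on the −y side, so case +x is roughly world +x. Next I'll refine the lid's yaw and centre.

```bash
cat > h.py <<'E'
import numpy as np, cv2
from rig import vision
def to_plane(cam,uv,z):
    c=vision.calibration(cam); K,k,R,t=[np.array(c[n],float) for n in('K','k1','R','t')]
    p=cv2.undistortPoints(np.array(uv,float).reshape(-1,1,2),K,np.array([float(k),0,0,0])).reshape(-1,2)
    d=np.c_[p,np.ones(len(p))]@R; C=-R.T@t
    return C+d*((z-C[2])/d[:,2])[:,None]
E
python3 - <<'E'
from h import *
im=cv2.imread('pics/top0.png'); hsv=cv2.cvtColor(im,cv2.COLOR_BGR2HSV)
for s in ((240,178),(240,210),(230,225),(210,180),(404,205)): print(s,hsv[s[1],s[0]])
cv2.imwrite('pics/c.png',cv2.resize(im[140:260,180:300],None,fx=5,fy=5,interpolation=cv2.INTER_CUBIC))
E
```

```text
(240, 178) [ 14 152 195]
(240, 210) [ 14 148 191]
(230, 225) [ 12  92 195]
(210, 180) [ 14 103 215]
(404, 205) [ 15 124 185]
```

View pics/c.png

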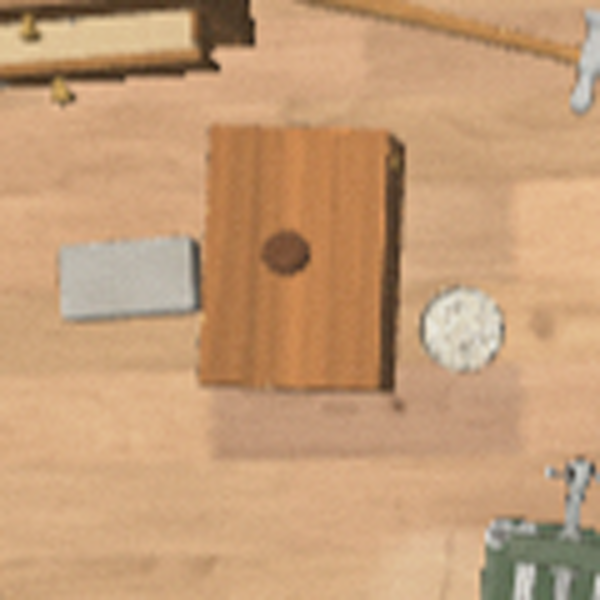

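The crop shows the lid's top corners at about (209,126), (389,130), (380,389) and (199,384) and the knob at (286,252). The hinge pin is visible at the top right, which is the far +x end.

```bash
python3 - <<'E'
from h import *
c=np.array([(209,126),(389,130),(380,389),(199,384),(286,252)])/5+[180-.4,140-.4]
P=to_plane('top',c[:4],.065);print(P.round(4),P.mean(0).round(4))
for a,b in((3,0),(2,1),(1,0),(2,3)):
    d=P[b]-P[a];print(np.linalg.norm(d).round(4),np.degrees(np.arctan2(d[1],d[0])).round(2))
print(to_plane('top',c[4:],.092))
E
```

```text
[[0.5933 0.3621 0.065 ]
 [0.5878 0.2523 0.065 ]
 [0.4306 0.2601 0.065 ]
 [0.4364 0.3696 0.065 ]] [0.512 0.311 0.065]
0.1571 -2.72
0.1574 -2.84
0.11 87.14
0.1097 86.98
[[0.51234206 0.30991083 0.092     ]]
```

apply_moves(
  series=[
    {"offset":[17.7,44.2,0],"rot":[0,0,61.3]},
    {"offset":[17.7,44.2,0],"rot":[0,0,61.3]},
    {"offset":[17.7,44.2,0],"rot":[0,0,61.3]},
    {"offset":[17.7,44.2,0],"rot":[0,0,61.3]},
    {"offset":[17.7,44.2,0],"rot":[0,0,61.3]},
    {"offset":[17.7,44.2,0],"rot":[0,0,61.3]},
    {"offset":[17.7,44.2,0],"rot":[0,0,61.3]},
    {"offset":[17.7,44.2,0],"rot":[0,0,61.3]},
    {"offset":[17.7,44.2,0],"rot":[0,0,61.3]},
    {"offset":[23.9,87.6,-3],"rot":[0,0,61.3]},
    {"offset":[23.9,87.6,-3],"rot":[0,0,61.3]},
    {"offset":[23.9,87.6,-3],"rot":[0,0,61.3]},
    {"offset":[23.9,87.6,-3],"rot":[0,0,61.3]},
    {"offset":[23.9,87.6,-3],"rot":[0,0,61.3]},
    {"offset":[23.9,87.6,-3],"rot":[0,0,61.3]},
    {"offset":[23.9,87.6,-3],"rot":[0,0,61.3]},
    {"offset":[23.9,87.6,-3],"rot":[0,0,61.3]},
    {"offset":[23.9,87.6,-3],"rot":[0,0,61.3]},
    {"offset":[23.9,87.6,-3],"rot":[0,0,61.3]},
    {"offset":[23.9,87.6,-3],"rot":[0,0,61.3]},
  ],
  hand=1,
  newtons=20,
)

```text
time: 2.8
position: [0.5117, 0.3158, 0.2142]
tool_rot: [0.723, 0.691, 0.0, 0.0]
ft_force: [0.9, -1.0, 0.4]
grip_width: 0.0869
grip_force: 0.0
```

apply_moves(
  series=[
    {"offset":[0,0,-4]},
    {"offset":[0,0,-7]},
    {"offset":[0,0,-9]},
    {"offset":[0,0,-11]},
    {"offset":[0,0,-12.2]},
    {"offset":[0,0,-12.2]},
    {"offset":[0,0,-12.2]},
  ],
)

```text
schema error: expected keys offset, rot
```

apply_moves(
  series=[
    {"offset":[0,0,0]},
    {"offset":[0,0,0]},
    {"offset":[0,0,0]},
    {"offset":[0,0,0]},
    {"offset":[0,0,0]},
    {"offset":[0,0,0]},
    {"offset":[0,0,0]},
    {"offset":[0,0,0]},
  ],
  hand=0,
  newtons=25,
)

```text
schema error: expected keys offset, rot
```

apply_moves(
  series=[
    {"offset":[0,0,-4],"rot":[0,0,0]},
    {"offset":[0,0,-7],"rot":[0,0,0]},
    {"offset":[0,0,-9],"rot":[0,0,0]},
    {"offset":[0,0,-11],"rot":[0,0,0]},
    {"offset":[0,0,-12.2],"rot":[0,0,0]},
    {"offset":[0,0,-12.2],"rot":[0,0,0]},
    {"offset":[0,0,-12.2],"rot":[0,0,0]},
  ],
)

```text
time: 3.5
position: [0.5124, 0.313, 0.0931]
tool_rot: [0.725, 0.689, 0.0, 0.0]
ft_force: [0.7, 0.5, 0.7]
grip_width: 0.0867
grip_force: 0.0
```

apply_moves(
  series=[
    {"offset":[0,0,0],"rot":[0,0,0]},
    {"offset":[0,0,0],"rot":[0,0,0]},
    {"offset":[0,0,0],"rot":[0,0,0]},
    {"offset":[0,0,0],"rot":[0,0,0]},
    {"offset":[0,0,0],"rot":[0,0,0]},
    {"offset":[0,0,0],"rot":[0,0,0]},
    {"offset":[0,0,0],"rot":[0,0,0]},
    {"offset":[0,0,0],"rot":[0,0,0]},
  ],
  hand=0,
  newtons=25,
)

```text
time: 4.3
position: [0.5119, 0.3138, 0.0925]
tool_rot: [0.724, 0.69, -0.0, -0.0]
ft_force: [0.7, -0.1, 0.6]
grip_width: 0.0304
grip_force: 0.0
```

Still closing; I'll give it more time.

apply_moves(
  series=[
    {"offset":[0,0,0],"rot":[0,0,0]},
    {"offset":[0,0,0],"rot":[0,0,0]},
    {"offset":[0,0,0],"rot":[0,0,0]},
    {"offset":[0,0,0],"rot":[0,0,0]},
    {"offset":[0,0,0],"rot":[0,0,0]},
  ],
)

```text
time: 4.8
position: [0.5119, 0.3137, 0.0925]
tool_rot: [0.724, 0.69, 0.0, 0.0]
ft_force: [0.5, 0.5, -0.8]
grip_width: 0.0247
grip_force: 25.0
```

apply_moves(
  series=[
    {"offset":[0,0,0.5],"rot":[0,0,0]},
    {"offset":[0,0,1],"rot":[0,0,0]},
    {"offset":[0,0,1.7],"rot":[0,0,0]},
    {"offset":[0,0,2.7],"rot":[0,0,0]},
    {"offset":[0,0,4],"rot":[0,0,0]},
    {"offset":[0,0,6],"rot":[0,0,0]},
    {"offset":[0,0,8],"rot":[0,0,0]},
    {"offset":[0,0,10],"rot":[0,0,0]},
    {"offset":[0,0,12],"rot":[0,0,0]},
    {"offset":[0,0,14],"rot":[0,0,0]},
    {"offset":[0,0,15],"rot":[0,0,0]},
    {"offset":[0,0,15],"rot":[0,0,0]},
  ],
)

```text
time: 6.0
position: [0.5128, 0.3142, 0.2449]
tool_rot: [0.724, 0.69, 0.002, 0.001]
ft_force: [1.1, 0.2, -1.5]
grip_width: 0.0247
grip_force: 25.0
```

apply_moves(
  series=[
    {"offset":[-0.1,-1,0],"rot":[0,0,0]},
    {"offset":[-0.3,-3,0],"rot":[0,0,0]},
    {"offset":[-0.6,-6,0],"rot":[0,0,0]},
    {"offset":[-0.9,-9.5,0],"rot":[0,0,0]},
    {"offset":[-1.3,-13,0],"rot":[0,0,0]},
    {"offset":[-1.6,-16.5,0],"rot":[0,0,0]},
    {"offset":[-2,-20,0],"rot":[0,0,0]},
    {"offset":[-2.3,-23.5,0],"rot":[0,0,0]},
    {"offset":[-2.6,-27,0],"rot":[0,0,0]},
    {"offset":[-3,-30.5,0],"rot":[0,0,0]},
    {"offset":[-3.3,-34,0],"rot":[0,0,0]},
    {"offset":[-3.6,-37.5,0],"rot":[0,0,0]},
    {"offset":[-4,-41,0],"rot":[0,0,0]},
    {"offset":[-4.3,-44.5,0],"rot":[0,0,0]},
    {"offset":[-4.6,-47.5,0],"rot":[0,0,0]},
    {"offset":[-4.8,-49.5,0],"rot":[0,0,0]},
    {"offset":[-4.9,-50.4,0],"rot":[0,0,0]},
    {"offset":[-4.9,-50.6,0],"rot":[0,0,0]},
    {"offset":[-4.9,-50.6,0],"rot":[0,0,0]},
  ],
)

```text
time: 7.9
position: [0.4623, -0.1916, 0.242]
tool_rot: [0.724, 0.689, -0.0, -0.001]
ft_force: [0.8, 0.0, -2.0]
grip_width: 0.0251
grip_force: 25.0
```

```bash
python3 - <<'E'
from rig import get_obs, vision, nets
import cv2
for c in ('top','side'):
    im=vision.camera(c)
    if c=='side': cv2.imwrite('pics/side1.png',im[:,:,::-1])
    for n in ('lid','lid_knob','mat','flap_pull','flap_hinge','case'):
        print(c,n,[(d['conf'],[round(v,4) for v in d['centre']]) for d in nets.spot_point(c,n)[:2]])
print(get_obs()['position'])
E
```

```text
top lid [(0.57, [0.4588, -0.1905, 0.1999])]
top lid_knob [(0.56, [0.4599, -0.1925, 0.236])]
top mat [(0.61, [0.4655, -0.1946, -0.0006])]
top flap_pull [(0.92, [0.4767, 0.3205, 0.0408])]
top flap_hinge [(0.8, [0.5796, 0.3129, 0.0461])]
top case [(0.64, [0.5154, 0.3155, 0.0002])]
side lid []
side lid_knob [(0.72, [0.5768, 0.3112, 0.0492]), (0.69, [0.4617, -0.1926, 0.236])]
side mat [(0.87, [0.4623, -0.1968, -0.0055])]
side flap_pull [(0.54, [0.4746, 0.319, 0.0414])]
side flap_hinge [(0.71, [0.5759, 0.3101, 0.0465]), (0.58, [0.4644, -0.1917, 0.2037])]
side case [(0.86, [0.5129, 0.3163, -0.0013])]
[ 0.46290175 -0.19224152  0.24256271]
```

View pics/side1.png

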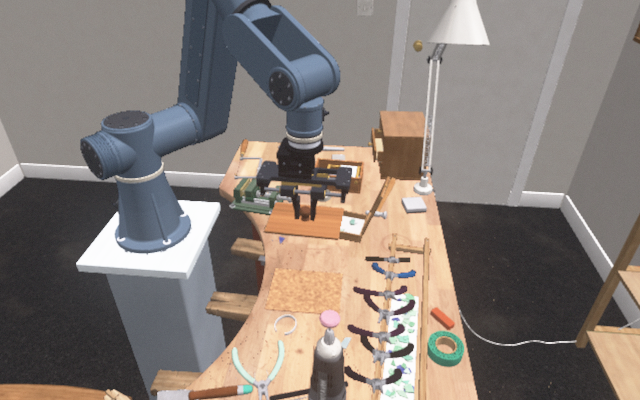

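The lid is level in the fingers, at about (305,220) in the side view, with the mat free at (305,290). Lowering now.

apply_moves(
  series=[
    {"offset":[0.1,0,-1],"rot":[0,0,0]},
    {"offset":[0.1,0,-3],"rot":[0,0,0]},
    {"offset":[0.1,0,-5.5],"rot":[0,0,0]},
    {"offset":[0.1,0,-8],"rot":[0,0,0]},
    {"offset":[0.1,0,-10.5],"rot":[0,0,0]},
    {"offset":[0.1,0,-13],"rot":[0,0,0]},
    {"offset":[0.1,0,-15],"rot":[0,0,0]},
    {"offset":[0.1,0,-16.8],"rot":[0,0,0]},
    {"offset":[0.1,0,-18],"rot":[0,0,0]},
    {"offset":[0.1,0,-18.8],"rot":[0,0,0]},
    {"offset":[0.1,0,-19.2],"rot":[0,0,0]},
    {"offset":[0.1,0,-19.5],"rot":[0,0,0]},
    {"offset":[0.1,0,-19.7],"rot":[0,0,0]},
    {"offset":[0.1,0,-19.8],"rot":[0,0,0]},
    {"offset":[0.1,0,-19.9],"rot":[0,0,0]},
    {"offset":[0.1,0,-19.9],"rot":[0,0,0]},
  ],
)

```text
time: 10.2
position: [0.464, -0.1923, 0.0438]
tool_rot: [0.724, 0.69, 0.0, 0.0]
ft_force: [-1.4, -0.0, -2.1]
grip_width: 0.0254
grip_force: 25.0
```

apply_moves(
  series=[
    {"offset":[0,0,-0.05],"rot":[0,0,0]},
    {"offset":[0,0,-0.1],"rot":[0,0,0]},
    {"offset":[0,0,-0.15],"rot":[0,0,0]},
    {"offset":[0,0,-0.15],"rot":[0,0,0]},
    {"offset":[0,0,-0.15],"rot":[0,0,0]},
  ],
)

```text
time: 10.7
position: [0.4641, -0.1923, 0.0434]
tool_rot: [0.724, 0.69, 0.0, 0.001]
ft_force: [-1.5, 0.8, 9.1]
grip_width: 0.0249
grip_force: 25.0
```

Contact at 9 N. Releasing, then rising.

apply_moves(
  series=[
    {"offset":[0,0,0.05],"rot":[0,0,0]},
    {"offset":[0,0,0.1],"rot":[0,0,0]},
    {"offset":[0,0,0.1],"rot":[0,0,0]},
    {"offset":[0,0,0.1],"rot":[0,0,0]},
    {"offset":[0,0,0.1],"rot":[0,0,0]},
    {"offset":[0,0,0.1],"rot":[0,0,0]},
    {"offset":[0,0,0.1],"rot":[0,0,0]},
  ],
  hand=0.8,
)

```text
time: 11.4
position: [0.4638, -0.1922, 0.0429]
tool_rot: [0.724, 0.69, -0.0, -0.0]
ft_force: [-1.7, 0.3, -0.8]
grip_width: 0.0677
grip_force: 0.0
```

apply_moves(
  series=[
    {"offset":[0,0,1],"rot":[0,0,0]},
    {"offset":[0,0,3],"rot":[0,0,0]},
    {"offset":[0,0,6],"rot":[0,0,0]},
    {"offset":[0,0,10],"rot":[0,0,0]},
    {"offset":[0,0,14],"rot":[0,0,0]},
    {"offset":[0,0,17],"rot":[0,0,0]},
    {"offset":[0,4,20],"rot":[0,0,0]},
    {"offset":[0,8,20],"rot":[0,0,0]},
    {"offset":[0.1,12,20],"rot":[0,0,0]},
    {"offset":[0.2,16,20],"rot":[0,0,0]},
    {"offset":[0.3,20,20],"rot":[0,0,0]},
  ],
  hand=0.4,
)

```text
time: 12.5
position: [0.4664, 0.0093, 0.2439]
tool_rot: [0.724, 0.689, 0.0, 0.0]
ft_force: [0.0, -0.8, -0.0]
grip_width: 0.0347
grip_force: 0.0
```

```bash
python3 - <<'E'
from rig import get_obs, vision, nets
import cv2
for c in ('top','side'):
    im=vision.camera(c)
    cv2.imwrite(f'pics/{c}2.png',im[:,:,::-1])
    if c=='top': cv2.imwrite('pics/top2c.png',cv2.resize(im[140:260,180:300,::-1],None,fx=5,fy=5,interpolation=cv2.INTER_CUBIC))
    for n in ('lid','mat','flap_pull','flap_hinge','case'):
        print(c,n,[(d['conf'],[round(v,4) for v in d['centre']]) for d in nets.spot_point(c,n)[:2]])
o=get_obs();print(o['position'],o['time'],o['grip_width'])
E
```

```text
top lid [(0.89, [0.4627, -0.192, 0.0019])]
top mat []
top flap_pull [(0.76, [0.4785, 0.3178, 0.0399])]
top flap_hinge [(0.61, [0.5775, 0.3097, 0.0426]), (0.26, [0.463, -0.1911, 0.0006])]
top case []
side lid [(0.72, [0.4675, -0.191, 0.0047])]
side mat [(0.8, [0.4619, -0.1968, -0.0055])]
side flap_pull [(0.8, [0.4752, 0.3162, 0.0417])]
side flap_hinge [(0.57, [0.5759, 0.3107, 0.0462])]
side case [(0.76, [0.5128, 0.3169, -0.0017]), (0.67, [0.427, -0.3074, 0.0011])]
[0.46694447 0.00688929 0.24298987] 13.1 0.034913023220112666
```

View pics/top2c.png

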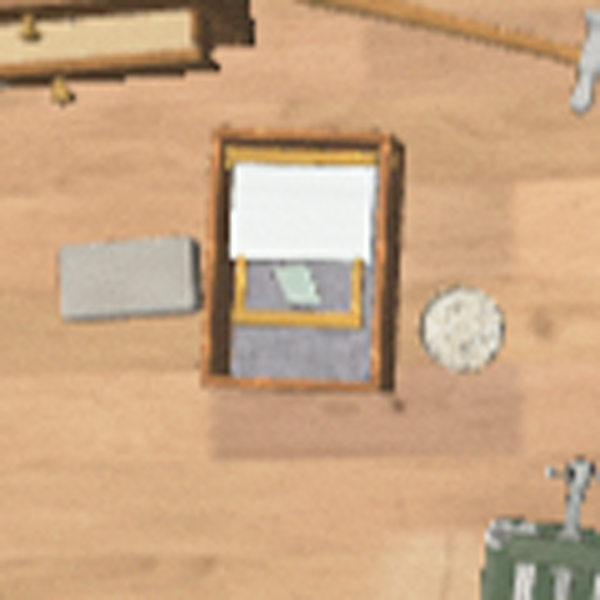

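View pics/side2.png

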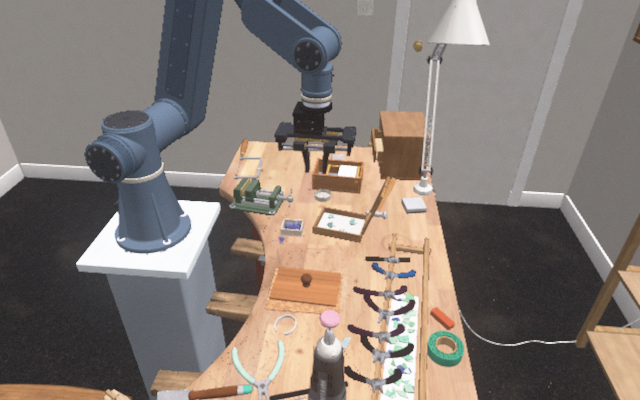

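The lid lies flat on the mat. The open case shows the pull bar at about (299,321) in the crop, spanning 235 to 362, with the brass hinge at y≈158.

```bash
python3 - <<'E'
from h import *
c=np.array([(299,320),(237,322),(361,319),(301,157)])/5+[180-.4,140-.4]
print(to_plane('top',c,.045).round(4))
# rim outer corners
c=np.array([(213,130),(391,136),(381,387),(203,385)])/5+[180-.4,140-.4]
P=to_plane('top',c,.058); print(P.round(4),P.mean(0)); m=P.mean(0)
E
```

```text
[[0.4748 0.3129 0.045 ]
 [0.4746 0.3511 0.045 ]
 [0.4744 0.2746 0.045 ]
 [0.5757 0.3104 0.045 ]]
[[0.5919 0.3615 0.058 ]
 [0.5852 0.2523 0.058 ]
 [0.432  0.2607 0.058 ]
 [0.436  0.369  0.058 ]] [0.51128388 0.31086903 0.058     ]
```

apply_moves(
  series=[
    {"offset":[0.1,4,0],"rot":[0,0,0]},
    {"offset":[0.2,9,0],"rot":[0,0,0]},
    {"offset":[0.4,14,0],"rot":[0,0,0]},
    {"offset":[0.5,19,0],"rot":[0,0,0]},
    {"offset":[0.7,24,-2],"rot":[0,0,0]},
    {"offset":[0.8,28,-6],"rot":[0,0,0]},
    {"offset":[0.85,30,-9],"rot":[0,0,0]},
    {"offset":[0.85,30.8,-11],"rot":[0,0,0]},
    {"offset":[0.85,30.8,-11],"rot":[0,0,0]},
    {"offset":[0.85,30.8,-11],"rot":[0,0,0]},
    {"offset":[0.85,30.8,-11],"rot":[0,0,0]},
  ],
)

```text
time: 14.2
position: [0.4765, 0.3152, 0.1344]
tool_rot: [0.725, 0.689, 0.001, 0.001]
ft_force: [0.6, 0.2, 0.0]
grip_width: 0.0346
grip_force: 0.0
```

apply_moves(
  series=[
    {"offset":[-0.05,0,-1.5],"rot":[0,0,0]},
    {"offset":[-0.05,0,-3],"rot":[0,0,0]},
    {"offset":[-0.05,0,-4.5],"rot":[0,0,0]},
    {"offset":[-0.05,0,-6],"rot":[0,0,0]},
    {"offset":[-0.05,0,-7.2],"rot":[0,0,0]},
    {"offset":[-0.05,0,-8.2],"rot":[0,0,0]},
    {"offset":[-0.05,0,-8.9],"rot":[0,0,0]},
    {"offset":[-0.05,0,-8.9],"rot":[0,0,0]},
    {"offset":[-0.05,0,-8.9],"rot":[0,0,0]},
  ],
)

```text
time: 15.1
position: [0.4751, 0.3158, 0.0443]
tool_rot: [0.724, 0.69, 0.0, 0.0]
ft_force: [-0.1, -0.3, 0.1]
grip_width: 0.0348
grip_force: 0.0
```

apply_moves(
  series=[
    {"offset":[0,0,0],"rot":[0,0,0]},
    {"offset":[0,0,0],"rot":[0,0,0]},
    {"offset":[0,0,0],"rot":[0,0,0]},
    {"offset":[0,0,0],"rot":[0,0,0]},
    {"offset":[0,0,0],"rot":[0,0,0]},
    {"offset":[0,0,0],"rot":[0,0,0]},
  ],
  hand=0,
  newtons=20,
)

```text
time: 15.7
position: [0.4759, 0.3158, 0.0443]
tool_rot: [0.724, 0.689, 0.001, 0.0]
ft_force: [2.4, -1.3, -0.2]
grip_width: 0.0092
grip_force: 20.0
```

apply_moves(
  series=[
    {"offset":[0.01,0,0.26],"rot":[0,0,0]},
    {"offset":[0.03,0,0.7],"rot":[0,0,0]},
    {"offset":[0.06,0,1.05],"rot":[0,0,0]},
    {"offset":[0.12,-0.01,1.56],"rot":[0,0,0]},
    {"offset":[0.22,-0.01,2.08],"rot":[0,0,0]},
    {"offset":[0.34,-0.02,2.59],"rot":[0,0,0]},
    {"offset":[0.49,-0.02,3.09],"rot":[0,0,0]},
    {"offset":[0.66,-0.03,3.58],"rot":[0,0,0]},
    {"offset":[0.86,-0.04,4.07],"rot":[0,0,0]},
    {"offset":[1.09,-0.05,4.54],"rot":[0,0,0]},
    {"offset":[1.34,-0.07,5.0],"rot":[0,0,0]},
    {"offset":[1.61,-0.08,5.45],"rot":[0,0,0]},
    {"offset":[1.91,-0.09,5.88],"rot":[0,0,0]},
    {"offset":[2.23,-0.11,6.29],"rot":[0,0,0]},
    {"offset":[2.57,-0.13,6.69],"rot":[0,0,0]},
    {"offset":[2.93,-0.14,7.07],"rot":[0,0,0]},
    {"offset":[2.93,-0.14,7.07],"rot":[0,0,0]},
  ],
)

```text
time: 17.4
position: [0.5073, 0.3139, 0.1143]
tool_rot: [0.724, 0.69, 0.002, 0.002]
ft_force: [10.3, -1.3, -13.5]
grip_width: 0.0088
grip_force: 20.9
```

apply_moves(
  series=[
    {"offset":[0.07,0,-0.07],"rot":[0,0,0]},
    {"offset":[0.14,0,-0.14],"rot":[0,0,0]},
    {"offset":[0.14,0,-0.14],"rot":[0,0,0]},
    {"offset":[0.14,0,-0.14],"rot":[0,0,0]},
  ],
)

```text
time: 17.8
position: [0.5059, 0.314, 0.1128]
tool_rot: [0.724, 0.69, 0.0, 0.0]
ft_force: [6.3, -1.8, -7.6]
grip_width: 0.0088
grip_force: 20.4
```

apply_moves(
  series=[
    {"offset":[0.14,0,-0.14],"rot":[0,0,0]},
    {"offset":[0.34,-0.01,0.05],"rot":[0,0,0]},
    {"offset":[0.52,-0.02,0.22],"rot":[0,0,0]},
    {"offset":[0.92,-0.04,0.56],"rot":[0,0,0]},
    {"offset":[1.33,-0.06,0.88],"rot":[0,0,0]},
    {"offset":[1.76,-0.08,1.18],"rot":[0,0,0]},
    {"offset":[2.21,-0.1,1.45],"rot":[0,0,0]},
    {"offset":[2.67,-0.12,1.7],"rot":[0,0,0]},
    {"offset":[3.14,-0.15,1.92],"rot":[0,0,0]},
    {"offset":[3.4,-0.16,2.03],"rot":[0,0,0]},
    {"offset":[3.63,-0.17,2.12],"rot":[0,0,0]},
    {"offset":[3.63,-0.17,2.12],"rot":[0,0,0]},
    {"offset":[3.63,-0.17,2.12],"rot":[0,0,0]},
  ],
)

```text
time: 19.1
position: [0.5418, 0.312, 0.1337]
tool_rot: [0.724, 0.69, -0.001, 0.0]
ft_force: [2.6, -4.1, -11.1]
grip_width: 0.008
grip_force: 20.5
```

```bash
python3 - <<'E'
from rig import get_obs, vision, nets
for c in ('top','side'):
    vision.camera(c)
    for n in ('flap_pull','flap_hinge','lid'):
        print(c,n,[(d['conf'],[round(v,4) for v in d['centre']]) for d in nets.spot_point(c,n)[:2]])
o=get_obs();print(o['position'],o['ft_force'],o['moment'])
E
```

```text
top flap_pull [(0.39, [0.5391, 0.3146, 0.1352])]
top flap_hinge [(0.91, [0.5732, 0.3144, 0.0414])]
top lid [(0.68, [0.4624, -0.1904, 0.0006])]
side flap_pull [(0.46, [0.5377, 0.3129, 0.1342]), (0.42, [0.4682, 0.2199, 0.0021])]
side flap_hinge [(0.56, [0.5772, 0.3118, 0.047])]
side lid [(0.82, [0.4681, -0.1948, 0.0055])]
[0.54169263 0.31198918 0.13367211] [  2.60303949  -4.52183706 -10.20738049] [-0.78640812 -0.36954831 -0.03720687]
```

apply_moves(
  series=[
    {"offset":[0,0,-0.12],"rot":[0,0,0]},
    {"offset":[0,0,-0.25],"rot":[0,0,0]},
    {"offset":[0.25,-0.01,-0.17],"rot":[0,0,0]},
    {"offset":[0.5,-0.02,-0.1],"rot":[0,0,0]},
    {"offset":[1.0,-0.05,0.05],"rot":[0,0,0]},
    {"offset":[1.5,-0.07,0.16],"rot":[0,0,0]},
    {"offset":[2.0,-0.1,0.24],"rot":[0,0,0]},
    {"offset":[2.4,-0.12,0.27],"rot":[0,0,0]},
    {"offset":[2.75,-0.13,0.29],"rot":[0,0,0]},
    {"offset":[3.05,-0.15,0.3],"rot":[0,0,0]},
    {"offset":[3.25,-0.16,0.3],"rot":[0,0,0]},
    {"offset":[3.4,-0.17,0.3],"rot":[0,0,0]},
    {"offset":[3.4,-0.17,0.3],"rot":[0,0,0]},
    {"offset":[3.4,-0.17,0.3],"rot":[0,0,0]},
  ],
)

```text
time: 20.9
position: [0.5749, 0.3101, 0.138]
tool_rot: [0.724, 0.69, -0.002, -0.0]
ft_force: [-1.1, -6.2, -2.5]
grip_width: 0.0083
grip_force: 20.1
```

```bash
python3 - <<'E'
from rig import get_obs, vision, nets
import cv2
for c in ('top','side'):
    im=vision.camera(c)
    x,y=(160,110) if c=='top' else (270,90)
    cv2.imwrite(f'pics/{c}3.png',cv2.resize(im[y:y+120,x:x+160,::-1],None,fx=5,fy=5,interpolation=cv2.INTER_CUBIC))
    for n in ('flap_pull','flap_hinge','lid'):
        print(c,n,[(d['conf'],[round(v,4) for v in d['centre']]) for d in nets.spot_point(c,n)[:2]])
o=get_obs();print(o['position'],o['ft_force'],o['time'])
E
```

```text
top flap_pull [(0.48, [0.5738, 0.3094, 0.1428])]
top flap_hinge [(0.98, [0.5739, 0.3114, 0.0417])]
top lid [(0.94, [0.4651, -0.191, -0.0])]
side flap_pull [(0.59, [0.5736, 0.3107, 0.1391])]
side flap_hinge [(0.84, [0.5727, 0.3076, 0.0441])]
side lid [(0.98, [0.4691, -0.1907, 0.0034])]
[0.57478269 0.31007429 0.13792592] [-1.09583503 -6.34011417 -3.53184854] 21.3
```

View pics/side3.png

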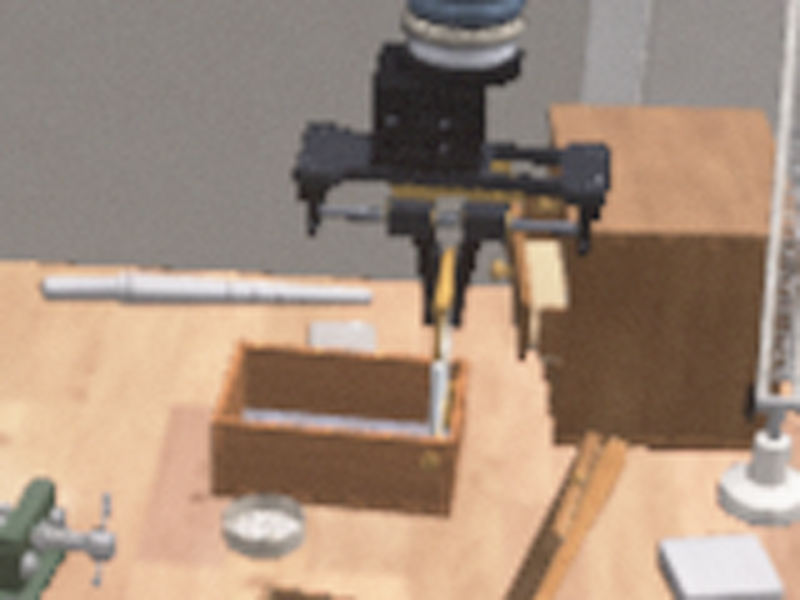

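View pics/top3.png

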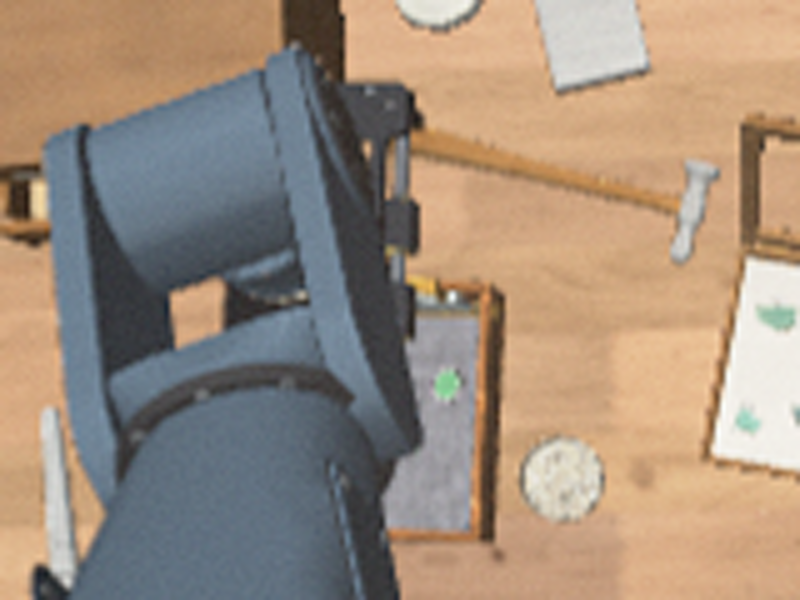

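Side view: the flap stands upright, with the plate at about (438,400), the arm running up to about (449,250) between the fingers, and the hinge pin end at (430,460). I'll check this against a projected vertical.

```bash
python3 - <<'E'
from h import *
c=vision.calibration('side');K,R,t=[np.array(c[n],float) for n in('K','R','t')]
def pr(X):
    p=cv2.projectPoints(np.array([X]),cv2.Rodrigues(R)[0],t,K,np.array([float(c['k1']),0,0,0]))[0].ravel()
    return ((p+.4-[270,90])*5).round(1)
h=np.array([.5757,.3104]); ax=np.array([np.cos(-.049),np.sin(-.049)]); ay=np.array([-ax[1],ax[0]])
print('pin',pr([*(h-.055*ay),.042]))
for a in(1.48,1.57,1.66):
    print(a,[pr([*(h-.036*ay-r*np.cos(a)*ax),.042+r*np.sin(a)]).tolist() for r in(.05,.07,.1)])
E
```

```text
pin [432.  464.3]
1.48 [[431.5, 381.4], [430.5, 353.6], [428.8, 311.0]]
1.57 [[438.6, 381.6], [440.5, 353.9], [443.3, 311.5]]
1.66 [[445.7, 382.5], [450.4, 355.1], [457.7, 313.2]]
```

The observed arm points (441,353) and (444,311) match the projection for 1.57 rad, and the loads are small. I'll settle briefly, then hand in.

apply_moves(
  series=[
    {"offset":[0,0,0],"rot":[0,0,0]},
    {"offset":[0,0,0],"rot":[0,0,0]},
    {"offset":[0,0,0],"rot":[0,0,0]},
    {"offset":[0,0,0],"rot":[0,0,0]},
    {"offset":[0,0,0],"rot":[0,0,0]},
  ],
)

```text
time: 21.8
position: [0.5748, 0.3101, 0.1379]
tool_rot: [0.724, 0.69, -0.002, -0.0]
ft_force: [-1.6, -6.2, -2.8]
grip_width: 0.0084
grip_force: 20.1
```

```bash
python3 -c "
from rig import hand_in
print(hand_in())"
```

```text
the job is handed in; nothing more can be done
None
```

The lid lies flat and released on the mat, about 5 mm from its centre by camera, and the gripper is holding the flap upright at about 1.57 rad; I handed the job in at 21.8 s and got no verdict back.

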